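# Set the lacquering air valve and keep hold of it

### The arm

A 6-joint arm with a two-finger parallel gripper is mounted at the origin on the work surface. World frame = base frame: x ahead of the robot, y to its left, z up, the work surface at z = 0. Lengths are in m, angles in degrees, forces in N, time in s.
With the tool pointing down it reaches from about 0.25 to 0.8 m from the base axis. Payload 3.9 kg.
Tool frame: the origin (TCP) lies between the finger pads, 19 mm behind the fingertips; this is the grasp point; z points along the fingers, y is the line along which they close (so a half turn about z gives the same grasp; the last joint's range is limited). The gripper opens to 85 mm and grips with 20 to 120 N. Pads are 22 mm wide; open, the fingers measure 114 mm over their backs; the gripper's body (76 mm by 85 mm) begins 54 mm behind the grasp point. The pads swing forward as they close: fully open they stand 13 mm farther back than shut.
Start: joints at [-69.958, 14.897, -7.913, 67.191, 0, 90], TCP at [0.18, -0.493, 0.25] pointing down, gripper open.
Joint ranges: [-159.42, 159.42], [-47.68, 98.78], [-73.54, 78.23], [-108.79, 121.32], [-90, 84.71], [-180, 180]. Speed limits (degrees/s): [147.25, 147.25, 180, 180, 180, 180].

### API

Orientations are given as [roll, pitch, yaw] about the fixed x, y, z axes, in that order (R = Rz(yaw) Ry(pitch) Rx(roll)).
In Python, from workcell import telemetry, imaging, job_done gives the robot as it stands.
- The arm moves only by the tool servo_tool, never from a script. Its argument "commands" is text: rows parted by semicolons, each of 7 numbers parted by spaces: the finger opening in mm, from 0 to 85.4, then the shift along the tool's x, y, z in mm, then the turn, a rotation vector about the tool's x, y, z in degrees. A call has 1 to 20 rows; each row is the pose to reach, as a shift and turn from the pose commanded when the call began, along the tool's axes at that moment; what a row does not reach only later rows make up. A row lasts 1/10 s, in which the tool goes at most 50 mm and 8.59 degrees, less where a joint would pass 70% of its speed; a pose out of reach is approached as far as the arm can. A call with a gripper value outside its range is refused whole. The fingers move at their own pace and stop on an object; the grip force is fixed at half the most. Time passes only in rows, so rows that repeat a pose let the fingers close. It gives the time, the measured TCP pose, the force, the opening and the grip force at its end, in the units of the state.
- telemetry.state(): the state, without advancing time (a new reading comes with each control period).
- imaging.capture(name): name is "scene" or "top" or "wrist"; returns (picture, depth): 480x640x3 uint8, red, green, blue; 480x640 float32, m along the optical axis (not along the pixel's ray), 0 where there is no reading.
- imaging.camera_params(name): a dict with "vfov" (degrees; the focal length in pixels is half the picture's height over the tangent of half this angle, whatever the lens; pixels are square), "cx", "cy" (the principal point, pixels), "eye" and "rotation" of the camera in the world. Camera axes: x right, y up, looking along -z (the intrinsics and any distortion apply to the point x, -y, -z); pixel columns grow to the right and rows downward; lengths in m; the calibration is good to about 2 mm. A picture is of the moment at which its call begins: read the wrist's pose just before it. camera_params takes no time and is no camera call; for the wrist camera it gives the pose at the moment of the call.
- job_done(): hands the job in; it is judged then, once.
The state is a dict: "time": time; "joint_positions": joint angles; "qd": joint speeds; "joint_efforts": joint torques, N m; "eef_pos": TCP position; "eef_rot": TCP orientation; "wrist_force": force on the tool from outside, world axes, zero at the start; "moment": the same for the moment, N m; "gripper_width": finger opening in m; "grip_force": force on a finger pad.
Only numpy, scipy, OpenCV 4.12 (cv2) and the standard library are available. Lean on these libraries where they do the work, as an engineer would, in place of code of your own. Each camera call takes 0.05 s, during which the arm holds its last target. There are 200 camera calls.

### The job

Set the air for lacquering the paper towers: take the upright crank handle of the bench valve, turn the wheel clockwise (seen from above) until it is fully closed against its stop, then back it off exactly two full turns counter-clockwise. Finish while still gripping the handle in the fingers with the wheel standing still at that setting; do not let go. Leave the other valve (the lower one, whose wheel has no handle) as it is, and do not knock over or shove the towers, the jar or the basket.

Things in the scene. Friction and masses are not known exactly. Their poses are not given: they have to be found in the camera images.
- air_valve: The valve to set: brass, fixed on a 100 x 90 mm steel plate, with a small gauge. Origin: on the wheel's axis at table height, z up. Its level dark steel handwheel has its rim's centreline 55 mm from the axis, 85 mm above the table; rim top 91 mm, hub top 102 mm. One upright handle stands on the rim. Pipe stubs along y reach 70 mm from the axis, below 52 mm.
- crank_handle: Upright handle on air_valve's wheel: round light wooden grip, 20 mm diameter, 56 mm tall (96 to 152 mm above the table), vertical, 55 mm from the wheel's axis. A sleeve that spins freely on its own axis, so the gripped handle can be led round the circle without turning the gripper. Origin: centre of its foot, 96 mm above the table; its own yaw means nothing.
- air_wheel (a joint): Angle of air_valve's wheel, rad: 0 = fully closed on a hard stop, growing as it opens (counter-clockwise from above), 6.283 per turn, counted over up to 4 turns. At angle q the handle lies from the axis at the body's yaw + q. Starts half to one and a half turns open, stays where left, needs about 2 N at the handle.
- main_valve: The other valve, to be left alone: the same kind of brass valve on a steel plate, fixed, but lower, with a four-spoked handwheel without any handle (rim centreline radius 42 mm, 68 mm above the table, hub top 85 mm). Origin: on its wheel's axis at the table surface.
- main_rim (a point): A point on the rim of main_valve's wheel, 42 mm from its axis, 68 mm above the table; it moves if that wheel is turned.
- tall_tower: Loose model tower of rolled newspaper, 200 mm tall on an 84 mm square plinth, gold tip. Origin: centre of its underside. Bystander.
- short_tower: Loose model tower of rolled newspaper, 155 mm tall on a 72 mm square plinth, gold tip. Origin: centre of its underside. Bystander.
- paste_jar: Loose paste jar, 64 mm diameter, 85 mm tall. Origin: centre of its underside. Bystander.
- basket: Loose round wicker basket, about 110 mm diameter, 60 mm tall with a hoop handle to 124 mm. Origin: centre of its underside. Bystander.
There are look-alikes about, which are no part of the job. What is shaped like the air_valve but orange is not meant.

How it is judged:
By the outcome, as a careful person would: the job done as asked, in the order asked, and still so for the second after the job is handed in, while the arm keeps its last pose, push and grip.
It also fails if it takes over 67 s, if anything falls off the work surface, if the arm or the gripper's body presses on something with over 40 N, if the wrist force passes 120 N, or if a joint passes its speed limit or range.

## Working session

There is one attempt and no reset: what is moved stays moved. The work goes in short steps, Python scripts to look and compute and a tool call to move; the robot and the scene stay as the last step left them, time stands still between calls to the robot, and variables do not carry over. Pictures are saved under pics/ and viewed, at most 10 in all, crops included, and the job is handed in when it is done.

Besides the shell and the picture viewer there is one more tool, called after ">>>" in YAML: its name, and indented under it one key for each argument. servo_tool: Moves the arm, as the interface text tells. Its arguments: {"type":"object","properties":{"commands":{"type":"string"}},"required":["commands"]}

```bash
mkdir -p pics
cat > h.py <<'E'
import numpy as np,cv2
from workcell import telemetry,imaging
def grab(n):
    p=imaging.camera_params(n); im,d=imaging.capture(n)
    np.savez(f'{n}.npz',im=im,d=d,**{k:np.array(p[k]) for k in('vfov','cx','cy','eye','rotation')}); return im,d
def load(n): return np.load(f'{n}.npz')
def pts(c,u,v,d=None,z=None):
    f=240/np.tan(np.radians(float(c['vfov']))/2)
    u=np.asarray(u,float);v=np.asarray(v,float)
    r=np.stack([(u-c['cx'])/f,-(v-c['cy'])/f,-np.ones_like(u)],-1)@np.array(c['rotation']).T
    s=np.asarray(d)[...,None] if d is not None else ((z-c['eye'][2])/r[...,2])[...,None]
    return c['eye']+r*s
E
python3 - <<'E'
from h import *
a=[grab(n)[0] for n in('scene','top')]
for n,i in zip(('scene','top'),a): cv2.imwrite(f'pics/{n}0.png',i[...,::-1])
for n in('scene','top','wrist'): print(n,imaging.camera_params(n))
print(telemetry.state())
E
```

```text
scene {'vfov': 51.0739751824945, 'cx': 315.86953875553763, 'cy': 243.01683345018117, 'eye': array([1.21309861, 0.17813137, 1.26696333]), 'rotation': array([ 31.19549781,  -0.59876975, 103.80970311])}
top {'vfov': 50.886164750253876, 'cx': 320.74363239473524, 'cy': 246.18126028271894, 'eye': array([ 0.41261234, -0.00207908,  1.37056918]), 'rotation': array([  5.11846001,   0.9511279 , -90.02827934])}
wrist {'vfov': 63.20328329748102, 'cx': 316.12718289917694, 'cy': 236.37030810004194, 'eye': array([ 0.24488866, -0.4703699 ,  0.37252591]), 'rotation': array([-1.57095474e+01,  6.86103605e-02, -6.99557059e+01])}
{'time': 0.1, 'joint_positions': array([-6.99587802e+01,  1.49346729e+01, -7.97794999e+00,  6.71916119e+01,
       -1.43660903e-03,  9.00011381e+01]), 'qd': array([ 0.00042763, -0.14334071,  0.15965043,  0.05382936, -0.03162043,
        0.01606381]), 'joint_efforts': array([ 3.27410398e-04, -4.06507659e+01,  2.54527795e+01,  1.01286708e-02,
       -2.34629255e-05,  9.42279769e-06]), 'eef_pos': array([ 0.17970794, -0.49266254,  0.24922613]), 'eef_rot': array([-1.79895765e+02,  1.43867713e-03,  2.00400843e+01]), 'wrist_force': array([-0.46400796, -0.66819282,  0.17481031]), 'moment': array([ 0.02262886,  0.0302321 , -0.0043142 ]), 'grip_force': 0.0, 'gripper_width': 0.08511674334785761}
```

View pics/scene0.png

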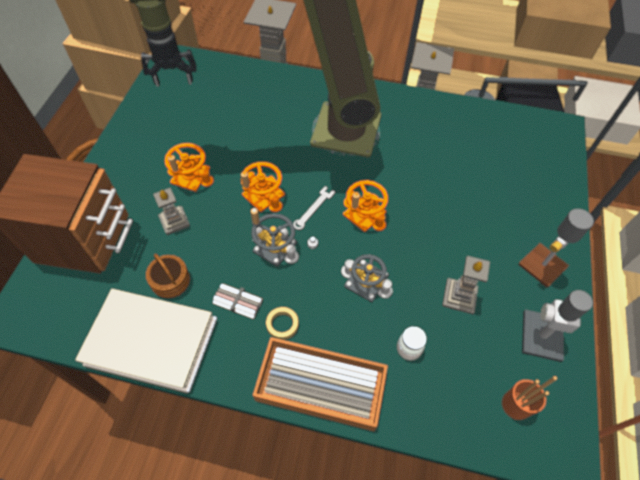

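View pics/top0.png

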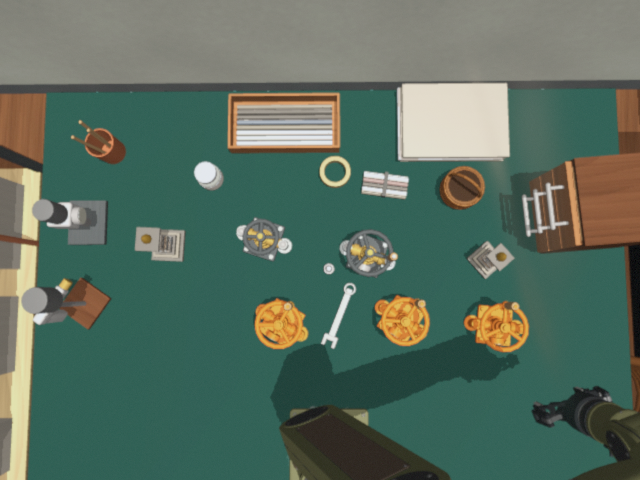

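Scene: three orange look-alikes sit at top-view px (280,323), (403,320) and (502,327). Two steel-wheeled valves sit at (370,253), with a wooden handle at (393,257), and at (263,237), with no handle. The air valve is the one at (370,253): dark wheel, upright handle. The one at (263,237) is main_valve. I'll confirm this with a crop and measure.

```bash
python3 - <<'E'
s=open('h.py').read()
s=s.replace("import numpy","from scipy.spatial.transform import Rotation as R\nimport numpy",1).replace("np.array(c['rotation']).T","R.from_euler('xyz',c['rotation'],degrees=True).as_matrix().T")
open('h.py','w').write(s)
E
python3 - <<'E'
from h import *
t=load('top');s=load('scene')
a=cv2.resize(t['im'][205:305,310:430],None,fx=3.3,fy=5,interpolation=2)
a=cv2.resize(t['im'][205:305,320:420],(400,400),interpolation=2);b=cv2.resize(s['im'][195:275,235:315],(400,400),interpolation=2)
cv2.imwrite('pics/crop.png',np.hstack([a,b])[...,::-1])
def chk(c,u,v): 
    d=np.median(c['d'][v-1:v+2,u-1:u+2]); return pts(c,u,v,d=d).round(3)
for n,u,v in[('table',330,400),('table',200,350),('hub',370,253),('handle',393,257),('main',263,237),('orange',403,320),('tower',503,257),('bask',463,187),('tt',146,239),('jar',207,170)]: print(n,chk(t,u,v))
print('scene',chk(s,255,213),chk(s,275,239),chk(s,500,150))
# handle top region: depth points of air valve vicinity with z>.12
for n,c in(('top',t),('scene',s)):
    v,u=np.mgrid[0:480,0:640]; P=pts(c,u,v,d=c['d'])
    h=chk(t,370,253)
    near=(np.hypot(P[...,0]-h[0],P[...,1]-h[1])<.09)&(c['d']>0)
    k=near&(P[...,2]>.115)
    print(n,k.sum(),np.median(P[k],0),P[k].max(0),P[k].min(0))
    k=near&(P[...,2]>.075)&(P[...,2]<.1); q=P[k]
    A=np.c_[2*q[:,:2],np.ones(len(q))];x=np.linalg.lstsq(A,(q[:,:2]**2).sum(1),rcond=None)[0]
    print('rim fit',x[:2],np.sqrt(x[2]+x[0]**2+x[1]**2),len(q),q[:,:2].min(0),q[:,:2].max(0))
E
```

```text
table [ 0.125 -0.004 -0.   ]
table [0.256 0.345 0.   ]
hub [ 0.509 -0.105  0.101]
handle [ 0.495 -0.156  0.154]
main [0.552 0.168 0.081]
orange [ 0.341 -0.186  0.095]
tower [ 0.495 -0.421  0.15 ]
bask [ 0.685 -0.353  0.063]
tt [0.536 0.431 0.191]
jar [0.727 0.315 0.086]
scene [ 0.5   -0.154  0.147] [ 0.52  -0.097  0.068] [-0.036  0.517  0.002]
top 62 [ 0.49523519 -0.15407501  0.1510419 ] [ 0.5053534  -0.147336    0.15670161] [ 0.48740754 -0.16363116  0.1158844 ]
rim fit [ 0.51013954 -0.10281133] 0.049000216849646616 823 [ 0.45115401 -0.16376398] [ 0.56942449 -0.04496975]
scene 83 [ 0.50256809 -0.15646865  0.14105544] [ 0.50828334 -0.1488894   0.15750774] [ 0.48786179 -0.16807954  0.11566048]
rim fit [ 0.51218799 -0.10507366] 0.048566838408813096 679 [ 0.45108722 -0.16851413] [ 0.57132891 -0.04551683]
```

View pics/crop.png

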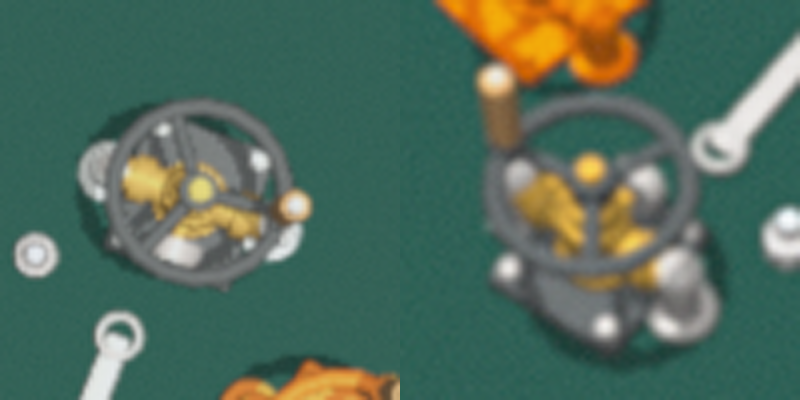

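The crop confirms air_valve: dark steel wheel, wooden handle, brass body. The depth views agree: axis ≈ (0.5105, −0.105), handle ≈ (0.497, −0.156), top z ≈ 0.152, radius ≈ 54 mm. Moving to hover over the handle at yaw 0.

>>> servo_tool:
  commands: "85 15 -8 0 0 0 1; 85 50 -25 0 0 0 4; 85 95 -48 0 0 0 8; 85 140 -70 0 0 0 12; 85 185 -93 0 0 0 16; 85 230 -116 0 0 0 20; 85 275 -138 0 0 0 20; 85 320 -161 0 0 0 20; 85 360 -181 0 0 0 20; 85 390 -196 0 0 0 20; 85 407 -205 0 0 0 20; 85 412.6 -207.6 0 0 0 20; 85 412.6 -207.6 0 0 0 20; 85 412.6 -207.6 0 0 0 20"

```text
time: 1.5
eef_pos: [0.4955, -0.1574, 0.2498]
eef_rot: [180.0, 0.1, -0.0]
wrist_force: [-0.2, -0.1, 0.3]
gripper_width: 0.0849
grip_force: 0.0
```

Run:
```python
from h import *
im,d=grab('wrist');c=load('wrist');st=telemetry.state();print(st['time'],st['eef_pos'],st['eef_rot'],st['joint_positions'])
cv2.imwrite('pics/w1.png',im[...,::-1])
v,u=np.mgrid[0:480,0:640];P=pts(c,u,v,d=d)
near=(np.hypot(P[...,0]-.5105,P[...,1]+.105)<.08)&(d>0)
k=near&(P[...,2]>.146)&(P[...,2]<.16);q=P[k];print('top',len(q),q.mean(0),q.min(0),q.max(0))
k=near&(P[...,2]>.104)&(P[...,2]<.146);q=P[k];print('side',len(q),q.min(0),q.max(0))
k=near&(P[...,2]>.086)&(P[...,2]<.095);q=P[k];print(len(q),q.min(0),q.max(0))
A=np.c_[2*q[:,:2],np.ones(len(q))];x=np.linalg.lstsq(A,(q[:,:2]**2).sum(1),rcond=None)[0];print(x[:2],np.sqrt(x[2]+x[0]**2+x[1]**2))
```

```text
1.55 [ 0.4954688  -0.15759546  0.24989556] [ 1.79988942e+02  4.68583404e-02 -3.78127873e-02] [-1.76301494e+01  1.44330689e+01 -8.56857120e+00  6.70396844e+01
 -2.47037431e-02  1.62407668e+02]
top 703 [ 0.49786851 -0.15915358  0.15081583] [ 0.48796719 -0.16818426  0.14608869] [ 0.50579294 -0.15061304  0.15449907]
side 467 [ 0.49457245 -0.16881222  0.10405174] [ 0.50666865 -0.14950549  0.14595511]
8528 [ 0.45009502 -0.16963171  0.08600301] [ 0.57051425 -0.04581664  0.09499278]
[ 0.5115281  -0.10573001] 0.04933104950366549
```

View pics/w1.png

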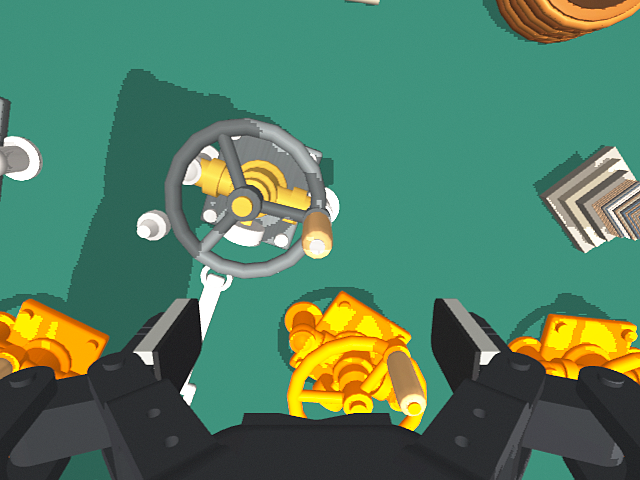

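The wrist view shows the air valve's handle top at (317,245), its hub at (243,207), and the orange look-alike nearer the fingers. Handle ≈ (0.497, −0.159), axis ≈ (0.511, −0.106), so radius is 55 mm ✓. Descending to z 0.130 and gripping.

>>> servo_tool:
  commands: "85 1 2 15 0 0 0; 85 1 2 40 0 0 0; 85 1 2 65 0 0 0; 85 1 2 90 0 0 0; 85 1 2 108 0 0 0; 85 1 2 118 0 0 0; 85 1 2 120 0 0 0; 85 1 2 120 0 0 0; 10 1 2 120 0 0 0; 10 1 2 120 0 0 0; 10 1 2 120 0 0 0; 10 1 2 120 0 0 0; 10 1 2 120 0 0 0; 10 1 2 120 0 0 0; 10 1 2 120 0 0 0; 10 1 2 120 0 0 0"

```text
time: 3.15
eef_pos: [0.4978, -0.1581, 0.1306]
eef_rot: [-179.9, -0.1, 0.1]
wrist_force: [-0.0, 3.9, 5.5]
gripper_width: 0.0183
grip_force: 58.9
```

Run:
```python
from h import *
st=telemetry.state();print({k:np.round(st[k],4) for k in('time','eef_pos','eef_rot','wrist_force','gripper_width','grip_force')})
```

```text
{'time': np.float64(3.15), 'eef_pos': array([ 0.4978, -0.1581,  0.1306]), 'eef_rot': array([-1.79918e+02, -7.12000e-02,  7.27000e-02]), 'wrist_force': array([-0.0306,  3.8788,  5.4708]), 'gripper_width': np.float64(0.0183), 'grip_force': np.float64(58.8926)}
```

```bash
cat > t.py <<'E'
import sys,numpy as np
a0,step,n=map(float,sys.argv[1:4]); a=np.radians(a0+step*np.arange(1,int(n)+1));b=np.radians(a0)
print('; '.join(f'10 {55*(np.cos(x)-np.cos(b)):.1f} {-55*(np.sin(x)-np.sin(b)):.1f} 0 0 0 0' for x in a))
E
python3 t.py -104.4 -10 18
```

```text
10 -9.0 -3.2 0 0 0 0; 10 -17.4 -7.9 0 0 0 0; 10 -24.8 -14.0 0 0 0 0; 10 -31.0 -21.3 0 0 0 0; 10 -35.9 -29.5 0 0 0 0; 10 -39.3 -38.5 0 0 0 0; 10 -41.1 -47.9 0 0 0 0; 10 -41.2 -57.5 0 0 0 0; 10 -39.6 -67.0 0 0 0 0; 10 -36.4 -76.0 0 0 0 0; 10 -31.7 -84.3 0 0 0 0; 10 -25.6 -91.8 0 0 0 0; 10 -18.3 -98.0 0 0 0 0; 10 -10.1 -102.9 0 0 0 0; 10 -1.1 -106.2 0 0 0 0; 10 8.3 -108.0 0 0 0 0; 10 17.9 -108.1 0 0 0 0; 10 27.4 -106.5 0 0 0 0
```

>>> servo_tool:
  commands: "10 -9.0 -3.2 0 0 0 0; 10 -17.4 -7.9 0 0 0 0; 10 -24.8 -14.0 0 0 0 0; 10 -31.0 -21.3 0 0 0 0; 10 -35.9 -29.5 0 0 0 0; 10 -39.3 -38.5 0 0 0 0; 10 -41.1 -47.9 0 0 0 0; 10 -41.2 -57.5 0 0 0 0; 10 -41.2 -57.5 0 0 0 0; 10 -41.2 -57.5 0 0 0 0"

```text
time: 4.15
eef_pos: [0.456, -0.1005, 0.1305]
eef_rot: [-180.0, -0.0, 0.1]
wrist_force: [1.8, 2.2, 7.7]
gripper_width: 0.0185
grip_force: 59.7
```

>>> servo_tool:
  commands: "10 1.6 -9.5 0 0 0 0; 10 4.8 -18.5 0 0 0 0; 10 9.5 -26.8 0 0 0 0; 10 15.6 -34.3 0 0 0 0; 10 22.9 -40.5 0 0 0 0; 10 31.1 -45.4 0 0 0 0; 10 40.1 -48.7 0 0 0 0; 10 49.5 -50.5 0 0 0 0; 10 59.1 -50.6 0 0 0 0; 10 68.6 -49.0 0 0 0 0; 10 68.6 -49.0 0 0 0 0; 10 68.6 -49.0 0 0 0 0"

```text
time: 5.35
eef_pos: [0.5247, -0.0513, 0.1306]
eef_rot: [-180.0, -0.0, 0.1]
wrist_force: [2.8, 2.6, 6.7]
gripper_width: 0.0185
grip_force: 59.8
```

```bash
python3 t.py 75.6 -10 7;echo; python3 t.py 5.6 -2.5 18
```

```text
10 9.0 3.2 0 0 0 0; 10 17.4 7.9 0 0 0 0; 10 24.8 14.0 0 0 0 0; 10 31.0 21.3 0 0 0 0; 10 35.9 29.5 0 0 0 0; 10 39.3 38.5 0 0 0 0; 10 41.1 47.9 0 0 0 0

10 0.2 2.4 0 0 0 0; 10 0.3 4.8 0 0 0 0; 10 0.2 7.2 0 0 0 0; 10 0.1 9.6 0 0 0 0; 10 -0.1 12.0 0 0 0 0; 10 -0.5 14.3 0 0 0 0; 10 -0.9 16.7 0 0 0 0; 10 -1.5 19.0 0 0 0 0; 10 -2.1 21.4 0 0 0 0; 10 -2.9 23.6 0 0 0 0; 10 -3.7 25.9 0 0 0 0; 10 -4.6 28.1 0 0 0 0; 10 -5.7 30.3 0 0 0 0; 10 -6.8 32.4 0 0 0 0; 10 -8.0 34.4 0 0 0 0; 10 -9.4 36.4 0 0 0 0; 10 -10.8 38.4 0 0 0 0; 10 -12.2 40.3 0 0 0 0
```

>>> servo_tool:
  commands: "10 9.0 3.2 0 0 0 0; 10 17.4 7.9 0 0 0 0; 10 24.8 14.0 0 0 0 0; 10 31.0 21.3 0 0 0 0; 10 35.9 29.5 0 0 0 0; 10 39.3 38.5 0 0 0 0; 10 41.1 47.9 0 0 0 0; 10 41.1 47.9 0 0 0 0"

```text
time: 6.15
eef_pos: [0.5658, -0.1008, 0.1306]
eef_rot: [179.9, -0.0, 0.0]
wrist_force: [3.4, 0.1, 5.7]
gripper_width: 0.0188
grip_force: 59.7
```

>>> servo_tool:
  commands: "10 0.2 2.4 0 0 0 0; 10 0.3 4.8 0 0 0 0; 10 0.2 7.2 0 0 0 0; 10 0.2 7.2 0 0 0 0"

```text
time: 6.55
eef_pos: [0.5659, -0.107, 0.1306]
eef_rot: [180.0, -0.0, 0.0]
wrist_force: [2.9, -0.2, 6.5]
gripper_width: 0.0186
grip_force: 59.6
```

>>> servo_tool:
  commands: "10 -0.1 2.4 0 0 0 0; 10 -0.3 4.8 0 0 0 0; 10 -0.3 4.8 0 0 0 0"

```text
time: 6.85
eef_pos: [0.5654, -0.1118, 0.1306]
eef_rot: [180.0, -0.0, 0.0]
wrist_force: [1.8, 0.3, 7.2]
gripper_width: 0.0187
grip_force: 59.7
```

>>> servo_tool:
  commands: "10 -0.4 2.3 0 0 0 0; 10 -0.8 4.7 0 0 0 0; 10 -0.8 4.7 0 0 0 0"

```text
time: 7.15
eef_pos: [0.5646, -0.1165, 0.1306]
eef_rot: [180.0, 0.0, 0.0]
wrist_force: [2.0, 0.2, 7.2]
gripper_width: 0.0183
grip_force: 59.6
```

>>> servo_tool:
  commands: "10 -0.5 2.3 0 0 0 0; 10 -1.1 4.7 0 0 0 0; 10 -1.1 4.7 0 0 0 0"

```text
time: 7.45
eef_pos: [0.5633, -0.1212, 0.1306]
eef_rot: [180.0, 0.0, 0.0]
wrist_force: [1.4, 0.3, 7.5]
gripper_width: 0.0184
grip_force: 59.7
```

>>> servo_tool:
  commands: "10 -0.7 2.2 0 0 0 0; 10 -1.5 4.5 0 0 0 0; 10 -1.5 4.5 0 0 0 0"

```text
time: 7.75
eef_pos: [0.5625, -0.1235, 0.1306]
eef_rot: [-179.7, -0.1, 0.1]
wrist_force: [3.9, 6.7, 6.8]
gripper_width: 0.0185
grip_force: 59.7
```

>>> servo_tool:
  commands: "10 -1.0 2.2 0 0 0 0; 10 -2.0 4.4 0 0 0 0; 10 -2.0 4.4 0 0 0 0"

```text
time: 8.05
eef_pos: [0.5624, -0.124, 0.1306]
eef_rot: [-179.3, -0.3, 0.3]
wrist_force: [8.0, 17.9, 5.1]
gripper_width: 0.0182
grip_force: 59.8
```

>>> servo_tool:
  commands: "10 -1.1 2.1 0 0 0 0; 10 -2.3 4.2 0 0 0 0; 10 -2.3 4.2 0 0 0 0"

```text
time: 8.35
eef_pos: [0.5621, -0.1244, 0.1306]
eef_rot: [-178.8, -0.5, 0.4]
wrist_force: [12.1, 27.8, 3.0]
gripper_width: 0.0184
grip_force: 60.0
```

The stop is firm at nominal handle angle ≈ −19° (reaction rises to about 30 N), and this matches the body yaw of about −17.6° read from the pipe stubs. The travel was about 275°, so the wheel started about 0.76 turns open, which is in the stated range. Next I unload, then back off two turns.

```bash
python3 t.py -31.9 6.4 2;echo; python3 t.py -19.1 10 18;echo; python3 t.py 160.9 10 18
```

```text
10 2.9 -5.4 0 0 0 0; 10 5.3 -11.1 0 0 0 0

10 2.3 -9.3 0 0 0 0; 10 3.0 -18.9 0 0 0 0; 10 2.0 -28.4 0 0 0 0; 10 -0.6 -37.6 0 0 0 0; 10 -4.8 -46.2 0 0 0 0; 10 -10.4 -54.0 0 0 0 0; 10 -17.3 -60.7 0 0 0 0; 10 -25.2 -66.1 0 0 0 0; 10 -34.0 -70.0 0 0 0 0; 10 -43.3 -72.3 0 0 0 0; 10 -52.8 -73.0 0 0 0 0; 10 -62.4 -72.0 0 0 0 0; 10 -71.6 -69.4 0 0 0 0; 10 -80.2 -65.2 0 0 0 0; 10 -88.0 -59.6 0 0 0 0; 10 -94.7 -52.7 0 0 0 0; 10 -100.0 -44.7 0 0 0 0; 10 -103.9 -36.0 0 0 0 0

10 -2.3 9.3 0 0 0 0; 10 -3.0 18.9 0 0 0 0; 10 -2.0 28.4 0 0 0 0; 10 0.6 37.6 0 0 0 0; 10 4.8 46.2 0 0 0 0; 10 10.4 54.0 0 0 0 0; 10 17.3 60.7 0 0 0 0; 10 25.2 66.1 0 0 0 0; 10 34.0 70.0 0 0 0 0; 10 43.3 72.3 0 0 0 0; 10 52.8 73.0 0 0 0 0; 10 62.4 72.0 0 0 0 0; 10 71.6 69.4 0 0 0 0; 10 80.2 65.2 0 0 0 0; 10 88.0 59.6 0 0 0 0; 10 94.7 52.7 0 0 0 0; 10 100.0 44.7 0 0 0 0; 10 103.9 36.0 0 0 0 0
```

>>> servo_tool:
  commands: "10 2.9 -5.4 0 0 0 0; 10 5.3 -11.1 0 0 0 0; 10 5.3 -11.1 0 0 0 0; 10 5.3 -11.1 0 0 0 0"

```text
time: 8.75
eef_pos: [0.5629, -0.1225, 0.1306]
eef_rot: [180.0, 0.0, 0.1]
wrist_force: [1.6, 0.7, 7.7]
gripper_width: 0.0181
grip_force: 60.5
```

>>> servo_tool:
  commands: "10 2.3 -9.3 0 0 0 0; 10 3.0 -18.9 0 0 0 0; 10 2.0 -28.4 0 0 0 0; 10 -0.6 -37.6 0 0 0 0; 10 -4.8 -46.2 0 0 0 0; 10 -10.4 -54.0 0 0 0 0; 10 -17.3 -60.7 0 0 0 0; 10 -25.2 -66.1 0 0 0 0; 10 -34.0 -70.0 0 0 0 0; 10 -43.3 -72.3 0 0 0 0; 10 -52.8 -73.0 0 0 0 0; 10 -62.4 -72.0 0 0 0 0; 10 -71.6 -69.4 0 0 0 0; 10 -80.2 -65.2 0 0 0 0; 10 -88.0 -59.6 0 0 0 0; 10 -94.7 -52.7 0 0 0 0; 10 -100.0 -44.7 0 0 0 0; 10 -103.9 -36.0 0 0 0 0; 10 -103.9 -36.0 0 0 0 0"

```text
time: 10.65
eef_pos: [0.4583, -0.0885, 0.1305]
eef_rot: [179.9, 0.1, -0.0]
wrist_force: [0.4, -1.5, 9.1]
gripper_width: 0.0187
grip_force: 60.7
```

>>> servo_tool:
  commands: "10 -2.3 9.3 0 0 0 0; 10 -3.0 18.9 0 0 0 0; 10 -2.0 28.4 0 0 0 0; 10 0.6 37.6 0 0 0 0; 10 4.8 46.2 0 0 0 0; 10 10.4 54.0 0 0 0 0; 10 17.3 60.7 0 0 0 0; 10 25.2 66.1 0 0 0 0; 10 34.0 70.0 0 0 0 0; 10 43.3 72.3 0 0 0 0; 10 52.8 73.0 0 0 0 0; 10 62.4 72.0 0 0 0 0; 10 71.6 69.4 0 0 0 0; 10 80.2 65.2 0 0 0 0; 10 88.0 59.6 0 0 0 0; 10 94.7 52.7 0 0 0 0; 10 100.0 44.7 0 0 0 0; 10 103.9 36.0 0 0 0 0; 10 103.9 36.0 0 0 0 0"

```text
time: 12.55
eef_pos: [0.5629, -0.1226, 0.1306]
eef_rot: [180.0, 0.0, 0.1]
wrist_force: [2.1, 1.1, 7.5]
gripper_width: 0.0181
grip_force: 60.6
```

>>> servo_tool:
  commands: "10 2.3 -9.3 0 0 0 0; 10 3.0 -18.9 0 0 0 0; 10 2.0 -28.4 0 0 0 0; 10 -0.6 -37.6 0 0 0 0; 10 -4.8 -46.2 0 0 0 0; 10 -10.4 -54.0 0 0 0 0; 10 -17.3 -60.7 0 0 0 0; 10 -25.2 -66.1 0 0 0 0; 10 -34.0 -70.0 0 0 0 0; 10 -43.3 -72.3 0 0 0 0; 10 -52.8 -73.0 0 0 0 0; 10 -62.4 -72.0 0 0 0 0; 10 -71.6 -69.4 0 0 0 0; 10 -80.2 -65.2 0 0 0 0; 10 -88.0 -59.6 0 0 0 0; 10 -94.7 -52.7 0 0 0 0; 10 -100.0 -44.7 0 0 0 0; 10 -103.9 -36.0 0 0 0 0; 10 -103.9 -36.0 0 0 0 0"

```text
time: 14.45
eef_pos: [0.4583, -0.0885, 0.1305]
eef_rot: [179.9, 0.0, -0.0]
wrist_force: [0.9, -1.8, 9.2]
gripper_width: 0.0185
grip_force: 60.7
```

>>> servo_tool:
  commands: "10 -2.3 9.3 0 0 0 0; 10 -3.0 18.9 0 0 0 0; 10 -2.0 28.4 0 0 0 0; 10 0.6 37.6 0 0 0 0; 10 4.8 46.2 0 0 0 0; 10 10.4 54.0 0 0 0 0; 10 17.3 60.7 0 0 0 0; 10 25.2 66.1 0 0 0 0; 10 34.0 70.0 0 0 0 0; 10 43.3 72.3 0 0 0 0; 10 52.8 73.0 0 0 0 0; 10 62.4 72.0 0 0 0 0; 10 71.6 69.4 0 0 0 0; 10 80.2 65.2 0 0 0 0; 10 88.0 59.6 0 0 0 0; 10 94.7 52.7 0 0 0 0; 10 100.0 44.7 0 0 0 0; 10 103.9 36.0 0 0 0 0; 10 103.9 36.0 0 0 0 0; 10 103.9 36.0 0 0 0 0"

```text
time: 16.45
eef_pos: [0.5629, -0.1227, 0.1306]
eef_rot: [180.0, 0.0, 0.1]
wrist_force: [1.5, 1.7, 7.5]
gripper_width: 0.0185
grip_force: 60.5
```

Run:
```python
from h import *
st=telemetry.state();print({k:np.round(st[k],4) for k in('time','eef_pos','eef_rot','qd','wrist_force','gripper_width','grip_force')})
a=grab('top')[0];b=grab('wrist')[0]
cv2.imwrite('pics/end.png',np.hstack([cv2.resize(a,(400,300)),cv2.resize(b,(400,300))])[...,::-1])
```

```text
{'time': np.float64(16.45), 'eef_pos': array([ 0.5629, -0.1227,  0.1306]), 'eef_rot': array([1.799901e+02, 2.620000e-02, 8.680000e-02]), 'qd': array([-0.2518, -0.0747, -0.0958, -0.1048,  0.1015,  0.0421]), 'wrist_force': array([1.5305, 1.72  , 7.5441]), 'gripper_width': np.float64(0.0185), 'grip_force': np.float64(60.5154)}
```

View pics/end.png

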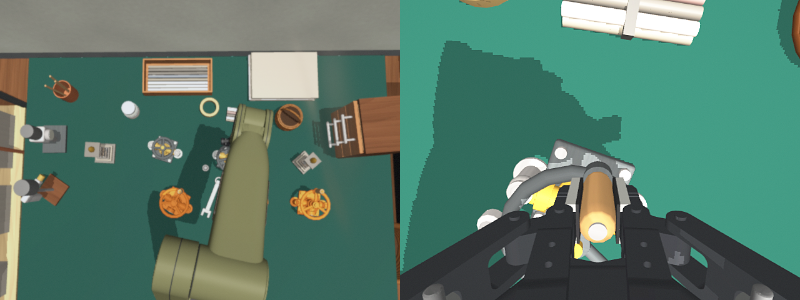

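The end view shows the handle at wrist-half px (597,205), gripped between the pads. The towers, jar, basket and main valve stand as they did at the start. The TCP is back at the stop angle (within 1 mm) after two full turns.

>>> servo_tool:
  commands: "10 0 0 0 0 0 0; 10 0 0 0 0 0 0; 10 0 0 0 0 0 0"

```text
time: 16.85
eef_pos: [0.5628, -0.1229, 0.1306]
eef_rot: [180.0, 0.0, 0.1]
wrist_force: [1.8, 1.5, 7.6]
gripper_width: 0.0184
grip_force: 60.5
```

```bash
python3 -c "
from workcell import job_done
print(job_done())"
```

```text
the job is handed in; nothing more can be done
None
```

I closed the air valve fully against its stop, backed it off two full turns (to within about 1°), and handed the job in at 16.9 s with the handle still gripped and the wheel still; I saw nothing else disturbed.

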